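# Set the torch gas: regulator to its mark, lock it, wheel valve two turns open

### The arm

A 7-joint arm with a two-finger parallel gripper is mounted at the origin on a cart in front of the work surface, level with it; the furniture and walls round the work are solid. World frame = base frame: x ahead of the robot, y to its left, z up, the work surface at z = 0. Lengths are in mm, angles in degrees, forces in N, time in s.
With the tool pointing down it reaches from about 400 to 900 mm from the base axis. Payload 5.5 kg.
Tool frame: the origin (TCP) lies on the centre line of the jaws, within the pads' length; the fingertips stand 19 mm ahead of it and the grasp point (between the pads) is the TCP; x points along the fingers, y is the direction in which the jaws open and shut, and the axes are right-handed (so a half turn about x gives the same grasp; the last joint's range is limited). The gripper opens to 92 mm and grips with 3 to 60 N. Pads are 19 mm wide; open, the fingers measure 130 mm over their backs; the gripper's body (75 mm by 190 mm) begins 47 mm behind the grasp point.
Start: joints at [89.507, 28.699, -24.465, 88.831, 12.651, 65.22, -12.049], TCP at [174.536, -626.128, 245.729] pointing down, gripper open.
Joint ranges: [-164.97, 164.97], [-17.58, 116.51], [-87.97, 89.64], [11.32, 138.91], [-80.73, 260.73], [10.89, 115.49], [-147.41, 147.41]. Speed limits (degrees/s): [147.25, 147.25, 180, 180, 180, 180, 180].

### API

Orientations are given as a 3x3 rotation matrix whose columns are the frame's x, y, z axes.
In Python, from workcell import monitor, eyes, bot gives the robot as it stands.
- The arm moves only by the tool step_arm, never from a script. Its argument "commands" is a list of rows, each a list of 7 numbers: the shift along the tool's x, y, z in m, then the turn, a rotation vector about the tool's x, y, z in degrees, then the closure, from 0 (fully open) to 1 (shut). In form: [[dx, dy, dz, wx, wy, wz, grip], ...]. A call has 1 to 5 rows; each row is the pose to reach, as a shift and turn from the pose measured when the call began, along the tool's axes at that moment; what a row does not reach only later rows make up. A row lasts 1/12 s, in which the tool goes at most 41.7 mm and 7.16 degrees, less where a joint would pass 70% of its speed; a pose out of reach is approached as far as the arm can. A call with a gripper value outside its range is refused whole. The fingers move at their own pace and stop on an object; "newtons" is the grip in N (left out, the last holds). Time passes only in rows, so rows that repeat a pose let the fingers close. It gives the time, the measured TCP pose, the force and the opening at its end, in the units of the state.
- monitor.get_state(): the state, without advancing time (a new reading comes with each control period).
- eyes.capture(name): name is "scene" or "top"; returns a dict with "frame" (480x640x3 uint8, blue, green, red), "vfov" (degrees; the focal length in pixels is half the picture's height over the tangent of half this angle, whatever the lens; pixels are square), "cx", "cy" (the principal point, pixels), "k1" (the pictures are not rectified: a ray, as slopes to the right and down, at radius r is drawn at 1 + k1 r^2 times it, then the intrinsics apply), "extrinsics" (4x4, takes a point from world to camera coordinates). Camera axes: x right, y down, z forward; pixel columns grow to the right and rows downward; lengths in mm; the calibration is good to about 2 mm. A picture is of the moment at which its call begins. There is no depth.
- bot.hand_in(): hands the job in, once; it reports no verdict.
The state is a dict: "clock": time; "joints": joint angles; "qd": joint speeds; "joint_efforts": joint torques, N m; "eef_pos": TCP position; "ee_rot": TCP orientation; "contact_force": force on the tool from outside, world axes, zero at the start; "torque": the same for the moment, N m; "opening": opening from 0.0 (shut) to 1.0 (fully open).
Only numpy, scipy, OpenCV 4.12 (cv2) and the standard library are available. Lean on these libraries where they do the work, as an engineer would, in place of code of your own. Each camera call takes 0.05 s, during which the arm holds its last target. There are 200 camera calls.

### The job

To get the torch gas supply ready, first turn the regulator's T-bar knob so that its pointer is at the raised set mark, then slide the fork lock fully home around the T-bar. Then take the wheel valve by its crank handle, close it clockwise down to its stop, then open it exactly two full turns from there, and finish while still gripping the handle between the fingers, with the wheel at rest; leave the small things lying about the bench where they are.

Things in the scene. Friction and masses are not known exactly. Their poses are not given: they have to be found in the camera images.
- regulator: fixed bench regulator: round brass body on a foot plate, small gauge on its -x side, on top a flat aluminium deck 78 x 156 mm (x, y), upper face 55 mm above the bench. Origin on the bench under the brass body; its y axis runs along the deck from the parked lock to the set mark. The knob's upright axis is at y = +30 mm. Nothing on it rises over 46 mm above the deck
- knob (a joint): angle of the T-bar knob in rad, 0 when its pointer is at the set mark and the bar lies along the regulator's y axis, positive counter-clockwise seen from above; turns stiffly (0.06 N m) from -2 to 2 and stays where it is left; starts between -1.25 and -0.5 (pointer clockwise of the mark, so it has to be turned counter-clockwise)
- knob_grip (a point): on the knob's axis, 36 mm above the deck; a grasp across the bar here keeps fingertips that reach 19 mm lower clear of the lock's fork. The upright bar is 12 mm thick, about 43 mm long (pointed end 20 mm, blunt end 22 mm from the axis), from 5 to 46 mm above the deck on a round skirt of 44 mm; the pointed end with a white line on top is the pointer
- knob_pointer (a point): top of the bar's pointed end, 20 mm from the knob's axis
- set_mark (a point): top of the set mark, a raised dark rib 4 x 14 mm, 4 mm high, on the deck 31 mm from the knob's axis; the other marks of the scale are short flat ticks
- lock (a joint): travel of the fork lock in m: 0 parked, 0.040 fully home; it slides along the regulator's own +y towards the knob with 1.5 N friction. Its flat steel fork lies 6 to 11 mm above the deck, opening towards the knob; the slot is 20 mm wide and passes the 12 mm T-bar only when the bar lies along the slide (within about 0.18 rad)
- lock_tab (a point): in the lock's upright grip tab, 32 mm above the deck (87 mm above the bench), 8 mm under the tab's top. The tab is 10 mm thick across the slide and 26 mm long along it, from 10 to 41 mm above the deck; parked it stands 93 mm from the knob's axis, home 53 mm
- valve: fixed brass wheel valve on a round flange of 84 mm, with an outlet nozzle pointing along its own -x axis, ending 80 mm from the axis, 32 mm above the bench. Origin on the bench on the wheel's upright axis. z up
- wheel (a joint): opening of the valve wheel in rad: 0 = closed, at the hard stop; grows counter-clockwise seen from above (opening) up to 25.1 (four turns); two turns = 12.57. Starts between 1.6 and 5.0, less than one turn open. At 0, and at every full turn, the handle stands above the outlet nozzle (the valve's own -x side). Friction 0.12 N m, 2.4 N at the handle; it stays where it is left
- wheel_hub (a point): top of the wheel's hub on its axis, 102 mm above the bench. The wheel is level, rim circle 50 mm in radius, rim 12 mm thick, its top 97 mm above the bench, three spokes
- handle: crank handle standing upright on the wheel's rim, its axis 50 mm from the wheel's axis: a black knob 21 mm across, from 98 to 140 mm above the bench. It revolves freely on its own pin, so it can be gripped and carried round without turning the hand. Origin on its axis, 85 mm above the bench
- handle_grip (a point): on the handle's axis at the height to grip, 123 mm above the bench
- bead_jar: bystander: glass jar of beads with a ribbed screw lid, 44 mm across, 52 mm high; origin under its centre
- thread_spool: bystander: thread spool standing on its flange, 44 mm across, 46 mm high; origin under its centre
- doming_block: bystander: steel cube of 45 mm with round hollows; origin under its centre
- bowl: bystander: shallow wooden bowl, 92 mm across, 22 mm high; origin under its centre
- ring_pliers: bystander: pliers lying flat, 157 mm long, 12 mm high; origin under their centre
- punch: bystander: steel punch lying flat, 68 mm long, 8 mm thick; origin under its centre
There are look-alikes about, which are no part of the job. Leave any orange or purple look-alike of the valve alone.

How it is judged (in metres and radians):
On the way, in this order (a step that is already met when the one before it is completed fails the run):
1. the knob's pointer is at the set mark, the lock still open (value of joint knob between -0.12 and 0.12 rad and value of joint lock below 0.015 m), for 0.2 s.
2. the lock is fully home round the T-bar, the knob at its mark (value of joint knob between -0.12 and 0.12 rad and value of joint lock above 0.036 m), for 0.2 s.
3. the valve is closed to its stop (all of step 2 and value of joint wheel below 0.08 rad), for 0.1 s.
At the end, for the whole second after the job is handed in: Knob within 0.12 rad of the set mark, lock within 4 mm of fully home, wheel at rest two turns open from its stop (12.57 rad, within 0.2), and the fingers still grip the handle: over 2 N on it, its axis within 15 mm of the grasp point seen from above (all of step 2 and value of joint wheel between 12.366 and 12.766 rad and velocity of joint wheel between -0.1 and 0.1 rad/s and contact force between the fingers and handle above 2 N and horizontal distance between the grasp point and handle_grip below 0.015 m); the arm keeps its last pose, push and grip.
It fails at once if a bystander is shifted more than 30 mm (distance of any of bead_jar, thread_spool, doming_block, bowl, ring_pliers, punch from where it was at the start of the episode above 0.03 m).
It also fails if it takes over 67 s, if anything falls off the work surface, if the arm or the gripper's body presses on something with over 40 N, if the wrist force passes 120 N, or if a joint passes its speed limit or range.

## Working session

There is one attempt and no reset: what is moved stays moved. The work goes in short steps, Python scripts to look and compute and a tool call to move; the robot and the scene stay as the last step left them, time stands still between calls to the robot, and variables do not carry over. Pictures are saved under pics/ and viewed, about 8 in all and at most 12, crops included, and the job is handed in when it is done.

Besides the shell and the picture viewer there is one more tool, called after "Emit:" by a JSON object that holds its "api" and its "payload". step_arm: Moves the arm, as the interface text tells. Its arguments: {"type":"object","properties":{"commands":{"type":"array","items":{"type":"array","items":{"type":"number"}}},"newtons":{"type":"number"}},"required":["commands"]}

```bash
mkdir -p pics; cat > h.py <<'E'
import numpy as np, cv2
from workcell import monitor, eyes, bot
def cap(n):
    c=eyes.capture(n); return c
def K(c):
    f=240/np.tan(np.radians(c["vfov"])/2); return np.array([[f,0,c["cx"]],[0,f,c["cy"]],[0,0,1.]]), np.array([c["k1"],0,0,0,0.])
def ray(c,px):
    k,d=K(c); u=cv2.undistortPoints(np.array([[px]],float),k,d)[0,0]
    E=np.array(c["extrinsics"]); R,t=E[:3,:3],E[:3,3]
    return -R.T@t, R.T@np.array([u[0],u[1],1])
def onz(c,px,z):
    o,v=ray(c,px); return o+v*(z-o[2])/v[2]
def proj(c,P):
    k,d=K(c);E=np.array(c["extrinsics"])
    return cv2.projectPoints(np.array([P],float),cv2.Rodrigues(E[:3,:3])[0],E[:3,3],k,d)[0][0,0]
E
python3 - <<'E'
from h import *
import pickle
for n in("scene","top"):
    c=cap(n); pickle.dump(c,open(n+".pkl","wb")); cv2.imwrite(f"pics/{n}1.png",c["frame"])
    E=np.array(c["extrinsics"]);print(n,c["vfov"],c["k1"],-E[:3,:3].T@E[:3,3],E[:3,:3])
s=monitor.get_state();print(s)
E
```

```text
scene 49.069258935152675 -0.062247858294537044 [-497.8471192   893.95366555  778.39100982] [[-0.6053551  -0.79565515 -0.02186519]
 [-0.35522976  0.29464694 -0.88712739]
 [ 0.71228998 -0.52925992 -0.46100642]]
top 55.21832861568394 -0.019144401499969127 [ 341.96196583  136.06241076 1159.29195608] [[ 0.05684867 -0.998359    0.00689471]
 [-0.97703315 -0.0570522  -0.20530774]
 [ 0.20536419  0.00493512 -0.97867318]]
{'clock': 0.1, 'joints': array([ 89.50645408,  28.74973666, -24.45360231,  88.88452282,
        12.65074306,  65.21955606, -12.04964298]), 'qd': array([ 0.00180927, -0.10060196, -0.07424424, -0.23439901, -0.0120248 ,
        0.0162344 ,  0.07862708]), 'joint_efforts': array([-1.09066747e-02, -5.67885089e+01, -5.83787262e+00, -2.79921824e+01,
       -6.88842474e-02,  2.41842878e-02,  8.56975998e-05]), 'eef_pos': array([ 174.30883954, -625.57843585,  244.77372967]), 'ee_rot': array([[-4.06729872e-04,  2.68505340e-01, -9.63278110e-01],
       [ 1.70974570e-03, -9.63276595e-01, -2.68505640e-01],
       [-9.99998456e-01, -1.75616987e-03, -6.72824839e-05]]), 'contact_force': array([-0.09191859,  0.99741473, -0.23463515]), 'torque': array([ 0.01168964, -0.02820438,  0.00973506]), 'opening': 1.0023504437802548}
```

View pics/scene1.png

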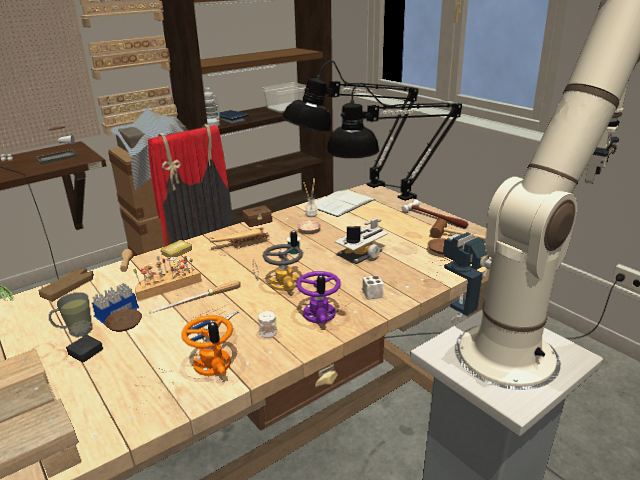

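View pics/top1.png

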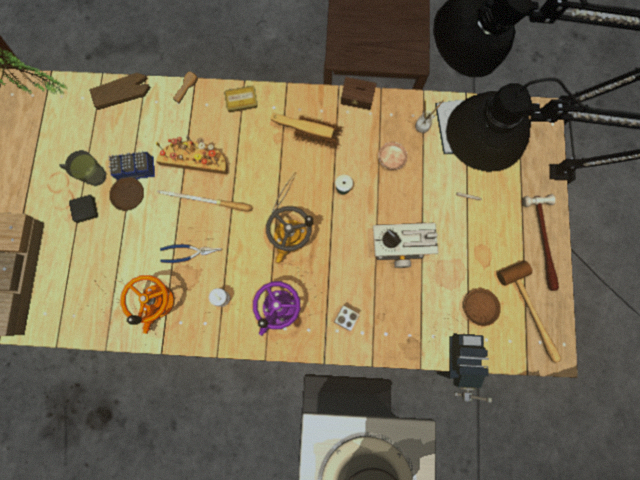

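```bash
python3 - <<'E'
from h import *
import pickle
T=pickle.load(open("top.pkl","rb"));S=pickle.load(open("scene.pkl","rb"))
def crop(c,x,y,w,h): return cv2.resize(c["frame"][y:y+h,x:x+w],(400,300),interpolation=cv2.INTER_CUBIC)
a=np.hstack([crop(T,365,210,80,60),crop(T,250,200,80,60)])
b=np.hstack([crop(S,320,205,80,60),crop(S,245,225,80,60)])
cv2.imwrite("pics/crop1.png",np.vstack([a,b]))
for n,p,z in[("hub",(290,228),102),("knob",(392,239),101),("deckL",(375,240),55),("deckR",(437,238),55),("lampTop",(490,130),300),("pencil",(287,190),0),("spool",(344,184),46),("block",(347,317),45),("bowl",(481,307),20),("purple",(276,305),100),("jar",(219,297),52),("vise",(468,360),80)]:
    print(n,onz(T,p,z).round())
E
```

```text
hub [581. 211. 102.]
knob [569. -31. 101.]
deckL [574.   4.  55.]
deckR [ 588. -149.   55.]
lampTop [ 763. -193.  300.]
pencil [706. 233.   0.]
spool [716.  86.  46.]
block [384.  64.  45.]
bowl [ 427. -268.   20.]
purple [399. 231. 100.]
jar [413. 373.  52.]
vise [ 301. -215.   80.]
```

View pics/crop1.png

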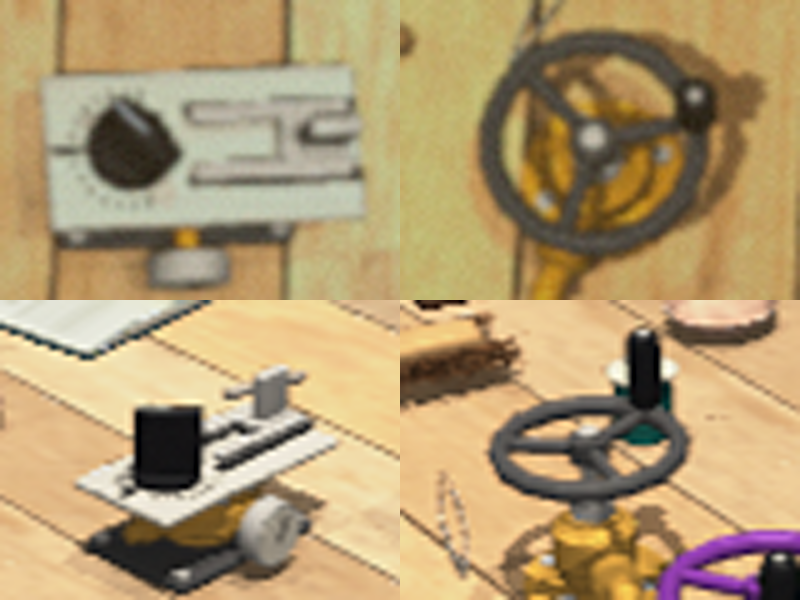

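```bash
python3 - <<'E'
from h import *
import pickle
T=pickle.load(open("top.pkl","rb"));S=pickle.load(open("scene.pkl","rb"))
f=T["frame"]; hsv=cv2.cvtColor(f,cv2.COLOR_BGR2HSV)
m=((hsv[...,1]<60)&(hsv[...,2]>140)).astype(np.uint8); w=np.zeros_like(m); w[215:262,365:445]=m[215:262,365:445]
cs,_=cv2.findContours(w,cv2.RETR_EXTERNAL,cv2.CHAIN_APPROX_NONE); c=max(cs,key=cv2.contourArea)[:,0]
P=np.array([onz(T,p,55)[:2] for p in c.astype(float)],np.float32)
r=cv2.minAreaRect(P); print("rect",r, "nom 78x156"); B=cv2.boxPoints(r);print(B)
cen=np.array(r[0])
P4=np.array([onz(T,p,55)[:2] for p in[(373.8,225.4),(435.4,223.6),(438,253),(375.4,256.4)]]);print("hand corners",P4.round(1),P4.mean(0))
y=(P4[0]+P4[3]-P4[1]-P4[2]);y/=np.linalg.norm(y);print("y ang",np.degrees(np.arctan2(y[1],y[0])))
mk=onz(T,(377.8,240.2),59);print("mark",mk)
# knob dark blob, top cam, z=101
d=(hsv[...,2]<75).astype(np.uint8);w=np.zeros_like(d);w[225:252,378:405]=d[225:252,378:405]
cs,_=cv2.findContours(w,cv2.RETR_EXTERNAL,cv2.CHAIN_APPROX_NONE);c=max(cs,key=cv2.contourArea)[:,0]
print("tip",onz(T,(389,229.4),101))
for n,p,z in[("hub",(288.4,227.6),102),("handle",(309,220.5),140),("nozzle",(279.5,258),32)]: print(n,onz(T,p,z).round(1))
H=onz(T,(288.4,227.6),102); print("hub in scene crop", (proj(S,H)-[245,225])*5+[400,300])
H=onz(T,(309,220.5),140); print("handle in scene crop", (proj(S,H)-[245,225])*5+[400,300])
def tri(a,b):
    o1,v1=ray(T,a);o2,v2=ray(S,b);A=np.stack([v1,-v2],1);s=np.linalg.lstsq(A,o2-o1,rcond=None)[0];p=o1+v1*s[0];q=o2+v2*s[1];return (p+q)/2,np.linalg.norm(p-q)
print("tri hub",tri((288.4,227.6),(245+(588-400)/5,225+(435-300)/5)))
print("tri handle top",tri((309,220),(245+(644-400)/5,225+(331-300)/5)))
# big pic of knob
cv2.imwrite("pics/k.png",cv2.resize(f[222:256,370:440],(800,388),interpolation=cv2.INTER_CUBIC))
E
```

```text
rect ((579.0902099609375, -70.6575698852539), (80.61146545410156, 155.13844299316406), 6.124900817871094) nom 78x156
[[ 530.73816      2.1683884]
 [ 547.2909    -152.08447  ]
 [ 627.44226   -143.48352  ]
 [ 610.8895      10.769333 ]]
hand corners [[ 610.3    7.9]
 [ 623.9 -144.8]
 [ 550.1 -151.6]
 [ 532.9    1.5]] [579.29035233 -71.76578816]
y ang 95.76252397471269
mark [572.67854914  -2.65882054  59.        ]
tip [591.50580343 -23.08652524 101.        ]
hub [581.7 214.8 102. ]
handle [592.5 166.2 140. ]
nozzle [519.  236.7  32. ]
hub in scene crop [585.59265879 423.08050869]
handle in scene crop [644.16864196 329.13106281]
tri hub (array([582.70440873, 214.47962557,  94.26235876]), np.float64(2.361756436626712))
tri handle top (array([593.77258333, 165.96779683, 138.361053  ]), np.float64(0.838691548284395))
```

View pics/k.png

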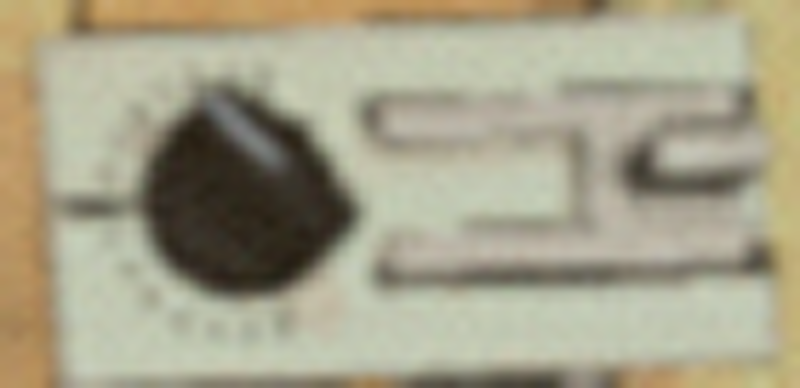

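The T-bar's pointer is up-left of the mark (pointer end at zoom (210,92), mark at (92,207)), lock parked at right with its tab near (705,155). Of the three wheel valves (orange (148,300), purple (276,305), brass/dark (289,228) in the top view), only the brass one fits, and the crop confirms it. Next I check the knob angle and the lamp clearance.

```bash
cat >> h.py <<'E'
def tri(T,a,S,b):
    o1,v1=ray(T,a);o2,v2=ray(S,b);A=np.stack([v1,-v2],1);s=np.linalg.lstsq(A,o2-o1,rcond=None)[0];p=o1+v1*s[0];q=o2+v2*s[1];return ((p+q)/2).round(1),np.linalg.norm(p-q).round(1)
def go(x,y,z,phi):
    "move in tool axes (m) and rotvec (deg) to pose pointing down, jaw axis at phi"
    from scipy.spatial.transform import Rotation as Ro
    s=monitor.get_state();R=np.array(s["ee_rot"]);p=np.radians(phi)
    G=np.array([[0,np.cos(p),np.sin(p)],[0,np.sin(p),-np.cos(p)],[-1,0,0]])
    d=R.T@(np.array([x,y,z])-s["eef_pos"])/1000
    print("t",s["clock"],"pos",np.round(s["eef_pos"],1),"phi",np.degrees(np.arctan2(R[1,1],R[0,1])).round(1),"F",np.round(s["contact_force"],1),"open",round(s["opening"],3))
    print("move",d.round(4),"rot",Ro.from_matrix(R.T@G).as_rotvec(degrees=True).round(1),"joints",np.round(s["joints"],0))
E
python3 - <<'E'
from h import *
import pickle
T=pickle.load(open("top.pkl","rb"));S=pickle.load(open("scene.pkl","rb"))
print("lampB cap",tri(T,(512,90),S,(352,97)),"rim low",tri(T,(488,165),S,(353,157)))
g=lambda x,y:(370+x/11.43-.5,222+y/11.43-.5)
mk=onz(T,g(92,207),59);print("mark",mk)
a=onz(T,g(210,93),101);b=onz(T,g(285,165),101);print("line",a,b,np.degrees(np.arctan2(*(a-b)[[1,0]])))
yh=np.array([np.cos(np.radians(96)),np.sin(np.radians(96))]);ax=mk[:2]-31*yh
print("axis",ax,"tip ang",np.degrees(np.arctan2(a[1]-ax[1],a[0]-ax[0])),np.linalg.norm(a[:2]-ax))
print("skirt c",onz(T,g(235,202),60))
print("tab",ax-93*yh,"tab top px->",onz(T,g(715,152),96))
go(*ax,200,-46)
E
```

```text
lampB cap (array([ 774. , -189.4,  428.1]), np.float64(13.7)) rim low (array([ 724.2, -190.9,  244.1]), np.float64(44.6))
mark [574.11647504  -1.99893603  59.        ]
line [590.77516885 -20.4313205  101.        ] [576.43277949 -36.32586779 101.        ] 47.938594862918904
axis [577.3568574  -32.82911478] tip ang 42.736262047135035 18.269000668198423
skirt c [576.78492874 -32.47426513  60.        ]
tab [ 587.07800449 -125.31965105] tab top px-> [ 585.53183325 -126.55391362   96.        ]
t 0.1 pos [ 174.3 -625.6  244.8] phi -74.4 F [-0.1  1.  -0.2] open 1.002
move [ 0.0456 -0.4627 -0.5474] rot [-28.4  -0.    0.1] joints [ 90.  29. -24.  89.  13.  65. -12.]
```

```bash
python3 - <<'E'
from h import *
import pickle
T=pickle.load(open("top.pkl","rb"));S=pickle.load(open("scene.pkl","rb"))
p,e=tri(T,(488,132),S,(354,147));print(p,e)
# rim extents at that height
for q in[(447,132),(531,132),(488,172),(488,93)]: print(onz(T,q,p[2]).round())
for q in[(328,147),(379,147),(354,158)]: print(onz(S,q,p[2]).round())
E
```

```text
[ 774.6 -205.   262.3] 6.0
[ 771. -116.  262.]
[ 783. -294.  262.]
[ 687. -201.  262.]
[ 867. -205.  262.]
[ 829. -143.  262.]
[ 719. -269.  262.]
[ 686. -132.  262.]
```

Emit:
{"api": "step_arm", "payload": {"commands": [[0.0,-0.026,-0.031,0,0,0,0],[0.0,-0.052,-0.062,0,0,0,0],[0.0,-0.078,-0.093,0,0,0,0],[0.0,-0.104,-0.124,0,0,0,0],[0.0,-0.13,-0.155,0,0,0,0]]}}

```text
clock: 0.52
eef_pos: [289.2, -456.8, 244.6]
ee_rot: [[-0.001, 0.268, -0.963], [0.002, -0.963, -0.268], [-1.0, -0.002, 0.0]]
contact_force: [0.8, -1.0, -0.2]
opening: 1.0
```

Emit:
{"api": "step_arm", "payload": {"commands": [[0.0,-0.026,-0.031,0,0,0,0],[0.0,-0.052,-0.062,0,0,0,0],[0.0,-0.078,-0.093,0,0,0,0],[0.0,-0.104,-0.124,0,0,0,0],[0.0,-0.13,-0.155,0,0,0,0]]}}

```text
clock: 0.93
eef_pos: [404.1, -288.2, 244.8]
ee_rot: [[-0.001, 0.268, -0.963], [0.002, -0.963, -0.268], [-1.0, -0.002, 0.001]]
contact_force: [1.2, -0.7, 0.8]
opening: 1.0
```

Emit:
{"api": "step_arm", "payload": {"commands": [[0.0,-0.026,-0.031,0,0,0,0],[0.0,-0.052,-0.062,-7,0,0,0],[0.0,-0.078,-0.093,-14,0,0,0],[0.0,-0.104,-0.124,-21,0,0,0],[0.0,-0.13,-0.155,-28,0,0,0]]}}

```text
clock: 1.35
eef_pos: [519.1, -119.7, 245.0]
ee_rot: [[-0.001, 0.693, -0.721], [0.002, -0.721, -0.693], [-1.0, -0.002, -0.0]]
contact_force: [0.3, -0.7, -0.5]
opening: 1.0
```

```bash
python3 -c "
from h import *
go(577,-32.7,150,-44)"
```

```text
t 1.35 pos [ 519.1 -119.7  245. ] phi -46.1 F [ 0.3 -0.7 -0.5] open 1.0
move [ 0.095  -0.0224 -0.102 ] rot [-2.1 -0.   0.1] joints [ 47.  21. -45. 105.  16.  61. -51.]
```

Emit:
{"api": "step_arm", "payload": {"commands": [[0.02,-0.006,-0.03,-2,0,0,0],[0.045,-0.012,-0.06,-2,0,0,0],[0.07,-0.018,-0.085,-2,0,0,0],[0.09,-0.0224,-0.102,-2,0,0,0],[0.095,-0.0224,-0.102,-2,0,0,0]]}}

```text
clock: 1.77
eef_pos: [576.1, -27.5, 146.5]
ee_rot: [[-0.006, 0.722, -0.692], [0.006, -0.692, -0.722], [-1.0, -0.008, -0.0]]
contact_force: [-0.1, 0.8, -0.1]
opening: 1.002
```

```bash
python3 - <<'E'
from h import *
go(577,-32.7,91,-44)
S=cap("scene");T=cap("top")
a=cv2.resize(S["frame"][140:260,300:460],(800,600),interpolation=cv2.INTER_CUBIC);cv2.imwrite("pics/a2.png",a)
E
```

```text
t 1.7667 pos [576.1 -27.5 146.5] phi -43.8 F [-0.1  0.8 -0.1] open 1.002
move [0.0555 0.0047 0.0031] rot [ 0.2 -0.   0.5] joints [ 32.  33. -42. 104.  26.  54. -65.]
```

View pics/a2.png

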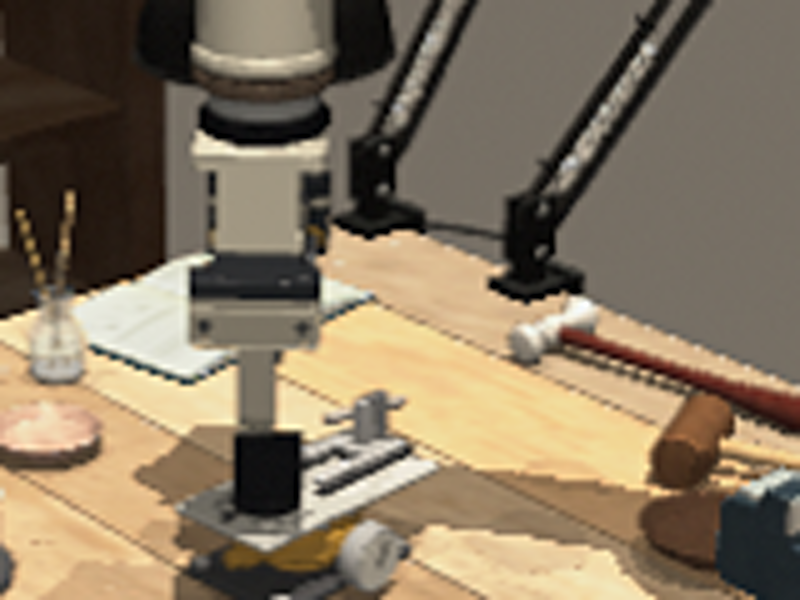

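The gripper stands right above the knob at zoom (265,400). I'll descend now.

Emit:
{"api": "step_arm", "payload": {"commands": [[0.01,0.0047,0.0031,0,0,0.5,0],[0.03,0.0047,0.0031,0,0,0.5,0],[0.05,0.0047,0.0031,0,0,0.5,0],[0.055,0.0047,0.0031,0,0,0.5,0],[0.055,0.0047,0.0031,0,0,0.5,0]]}}

```text
clock: 2.28
eef_pos: [575.2, -39.2, 92.2]
ee_rot: [[-0.001, 0.718, -0.696], [-0.004, -0.696, -0.718], [-1.0, 0.002, 0.004]]
contact_force: [-0.9, -0.2, -0.1]
opening: 1.001
```

Emit:
{"api": "step_arm", "payload": {"commands": [[0,0,0,0,0,0,1],[0,0,0,0,0,0,1],[0,0,0,0,0,0,1],[0,0,0,0,0,0,1],[0,0,0,0,0,0,1]], "newtons": 10}}

```text
clock: 2.7
eef_pos: [575.7, -39.3, 93.0]
ee_rot: [[-0.0, 0.718, -0.696], [-0.005, -0.696, -0.718], [-1.0, 0.003, 0.004]]
contact_force: [0.4, 0.1, 0.6]
opening: 0.685
```

Emit:
{"api": "step_arm", "payload": {"commands": [[0,0,0,0,0,0,1],[0,0,0,0,0,0,1],[0,0,0,0,0,0,1],[0,0,0,0,0,0,1],[0,0,0,0,0,0,1]]}}

```text
clock: 3.12
eef_pos: [575.7, -39.3, 92.9]
ee_rot: [[-0.0, 0.718, -0.696], [-0.005, -0.696, -0.718], [-1.0, 0.003, 0.004]]
contact_force: [-0.1, -0.1, 0.2]
opening: 0.326
```

```bash
python3 - <<'E'
from h import *
go(577,-32.7,91,6)
print(monitor.get_state()["torque"], monitor.get_state()["opening"]*92)
E
```

```text
t 3.1167 pos [575.7 -39.3  92.9] phi -44.1 F [-0.1 -0.1  0.2] open 0.326
move [ 0.0019 -0.0036 -0.0056] rot [-50.1   0.3  -0.1] joints [ 30.  36. -39. 106.  30.  49. -67.]
[-0.03511886 -0.0292941  -0.0190103 ] 29.949029948015244
```

Emit:
{"api": "step_arm", "payload": {"commands": [[0.002,-0.0036,-0.0056,0,0,0,0.67],[0.002,-0.0036,-0.0056,0,0,0,0.67],[0.002,-0.0036,-0.0056,0,0,0,0.67],[0.002,-0.0036,-0.0056,0,0,0,1],[0.002,-0.0036,-0.0056,0,0,0,1]]}}

```text
clock: 3.53
eef_pos: [577.0, -32.7, 90.8]
ee_rot: [[-0.0, 0.718, -0.696], [-0.005, -0.696, -0.718], [-1.0, 0.003, 0.004]]
contact_force: [-0.5, 0.0, -0.1]
opening: 0.233
```

Emit:
{"api": "step_arm", "payload": {"commands": [[0,0,0,0,0,0,1],[0,0,0,0,0,0,1],[0,0,0,0,0,0,1],[0,0,0,0,0,0,1],[0,0,0,0,0,0,1]], "newtons": 15}}

```text
clock: 3.95
eef_pos: [575.4, -31.0, 90.8]
ee_rot: [[-0.003, 0.719, -0.695], [-0.003, -0.695, -0.719], [-1.0, -0.0, 0.005]]
contact_force: [-5.8, 3.8, 3.9]
opening: 0.129
```

```bash
python3 - <<'E'
from h import *
go(577,-32.7,91,6)
print(monitor.get_state()["torque"], monitor.get_state()["opening"]*92)
E
```

```text
t 3.95 pos [575.4 -31.   90.8] phi -44.1 F [-5.8  3.8  3.9] open 0.129
move [-0.0002  0.0024  0.0001] rot [-50.1   0.2   0.1] joints [ 30.  37. -39. 106.  30.  49. -68.]
[0.84851964 0.99301594 0.04437318] 11.882467131216236
```

Emit:
{"api": "step_arm", "payload": {"commands": [[0,0,0,-6,0,0,1],[0,0,0,-12,0,0,1],[0,0,0,-18,0,0,1],[0,0,0,-24,0,0,1],[0,0,0,-30,0,0,1]]}}

```text
clock: 4.37
eef_pos: [575.3, -30.9, 90.8]
ee_rot: [[-0.003, 0.971, -0.238], [-0.003, -0.238, -0.971], [-1.0, -0.003, 0.004]]
contact_force: [-1.3, 1.6, -0.7]
opening: 0.129
```

```bash
python3 - <<'E'
from h import *
go(575.4,-31,91,6)
print(monitor.get_state()["torque"], monitor.get_state()["opening"]*92)
E
```

```text
t 4.3667 pos [575.3 -30.9  90.8] phi -13.8 F [-1.3  1.6 -0.7] open 0.129
move [-0.0002  0.0002  0.0001] rot [-19.8   0.2   0.2] joints [ 34.  39. -46. 106.  36.  51. -42.]
[ 0.15176318 -0.01678429 -0.0688628 ] 11.834394138338322
```

Emit:
{"api": "step_arm", "payload": {"commands": [[0,0,0,-6,0,0,1],[0,0,0,-12,0,0,1],[0,0,0,-17,0,0,1],[0,0,0,-20,0,0,1],[0,0,0,-20,0,0,1]]}}

```text
clock: 4.78
eef_pos: [575.2, -30.9, 90.8]
ee_rot: [[-0.004, 0.994, 0.11], [-0.003, 0.11, -0.994], [-1.0, -0.004, 0.002]]
contact_force: [-1.1, 0.3, 0.4]
opening: 0.132
```

Emit:
{"api": "step_arm", "payload": {"commands": [[0,0,0,0,0,0,1],[0,0,0,0,0,0,0],[0,0,0,0,0,0,0],[0,0,0,0,0,0,0],[0,0,0,0,0,0,0]]}}

```text
clock: 5.2
eef_pos: [575.3, -31.0, 90.9]
ee_rot: [[-0.003, 0.994, 0.109], [-0.003, 0.109, -0.994], [-1.0, -0.004, 0.003]]
contact_force: [0.1, -0.1, -0.2]
opening: 0.373
```

```bash
python3 - <<'E'
from h import *
go(575.4,-31,160,6)
E
```

```text
t 5.2 pos [575.3 -31.   90.9] phi 6.3 F [ 0.1 -0.1 -0.2] open 0.373
move [-0.0691 -0.0002  0.0002] rot [0.3 0.1 0.2] joints [ 37.  41. -50. 105.  39.  53. -25.]
```

Emit:
{"api": "step_arm", "payload": {"commands": [[-0.02,0,0,0,0,0,0.4],[-0.04,0,0,0,0,0,0.4],[-0.055,0,0,0,0,0,0.4],[-0.06,0,0.02,0,0,0,0.4],[-0.06,0,0.05,0,0,0,0.4]]}}

```text
clock: 5.62
eef_pos: [582.4, -76.8, 153.8]
ee_rot: [[0.001, 0.993, 0.116], [-0.002, 0.116, -0.993], [-1.0, 0.001, 0.002]]
contact_force: [0.6, -0.7, 0.6]
opening: 0.595
```

Emit:
{"api": "step_arm", "payload": {"commands": [[0,0,0.02,0,0,0,0.4],[0,0,0.04,0,0,0,0.4],[0,0,0.04,0,0,0,0.4],[0,0,0.04,0,0,0,0.4],[0,0,0.04,0,0,0,0.4]]}}

```text
clock: 6.03
eef_pos: [586.9, -115.5, 154.0]
ee_rot: [[0.001, 0.993, 0.116], [-0.001, 0.116, -0.993], [-1.0, 0.001, 0.001]]
contact_force: [-0.7, 0.7, -0.6]
opening: 0.6
```

```bash
python3 - <<'E'
from h import *
go(585,-123.5,90,6.2)
T=cap("top");S=cap("scene")
g=lambda f:cv2.resize(f,(800,300),interpolation=cv2.INTER_CUBIC)
cv2.imwrite("pics/b3.png",np.vstack([g(T["frame"][222:252,367:447]),g(S["frame"][210:249,320:424])]))
E
```

```text
t 6.0333 pos [ 586.9 -115.5  154. ] phi 6.7 F [-0.7  0.7 -0.6] open 0.6
move [ 0.064  -0.0028  0.0076] rot [ 0.5  0.1 -0. ] joints [ 47.  38. -53. 100.  35.  59. -13.]
```

View pics/b3.png

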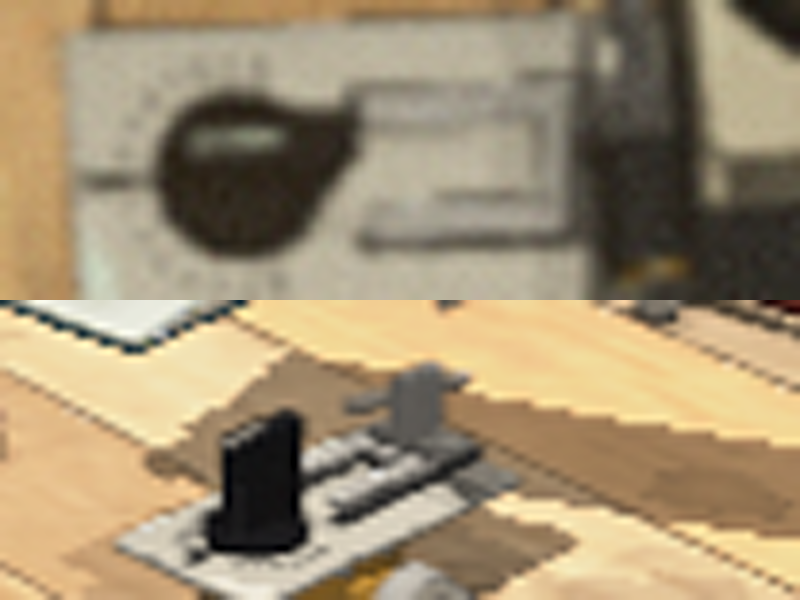

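```bash
python3 - <<'E'
from h import *
T=cap("top");f=T["frame"]
sub=cv2.cvtColor(f,cv2.COLOR_BGR2GRAY).astype(float)
y0,y1,x0,x1=231,239,383,398
print(sub[y0:y1,x0:x1].astype(int))
g=lambda x,y:(367+x/10-.5,222+y/10-.5)
a=onz(T,g(190,142),101);b=onz(T,g(282,130),101);print(a,b,np.degrees(np.arctan2(*(a-b)[[1,0]])))
a=onz(T,g(75,33),55);b=onz(T,g(575,14),55);print("edge",np.degrees(np.arctan2(*(a-b)[[1,0]])))
ys,xs=np.mgrid[y0:y1,x0:x1]
P=[]
for x in range(386,395):
    c=sub[233:238,x];w=np.clip(c-c.min()-15,0,None)
    if w.sum()>0:P.append(onz(T,(x,(w*np.arange(233,238)).sum()/w.sum()),101)[:2])
P=np.array(P,np.float32);print(P.round(1));v=cv2.fitLine(P,cv2.DIST_HUBER,0,.01,.01).ravel();print(np.degrees(np.arctan2(v[1],v[0]))%180)
E
```

```text
[[177 172 163 146 121  97  83  81  89  90 109 140 163 170 174]
 [164 152 124  88  62  50  46  45  44  39  59  74 103 119 129]
 [158 116  74  46  33  35  31  36  26  34  36  41  47  57  65]
 [139  82  47  47  55  53  56  64  69  68  70  61  48  39  45]
 [101  55  57  79  97  94  98 114 126 128 124 105  75  48  39]
 [ 69  41  57  90 104  87  89  97 111 104 101  89  61  43  46]
 [ 58  43  46  66  68  61  59  64  63  58  56  51  43  46  42]
 [ 53  36  43  40  45  42  39  39  42  40  40  36  38  38  31]]
[575.76898161 -15.20966024 101.        ] [579.93818807 -36.87378856 101.        ] 100.89324935537311
edge 95.59271273425952
[[575.7 -16.4]
 [576.  -18.8]
 [576.4 -21.1]
 [576.7 -23.5]
 [577.  -25.8]
 [577.2 -28.2]
 [577.6 -30.5]
 [577.8 -32.9]
 [577.9 -35.3]]
96.73667
```

Emit:
{"api": "step_arm", "payload": {"commands": [[0.0,-0.0028,0.0076,0.5,0,0,0.5],[0.02,-0.0028,0.0076,0.5,0,0,0.5],[0.04,-0.0028,0.0076,0.5,0,0,0.5],[0.058,-0.0028,0.0076,0.5,0,0,0.5],[0.063,-0.0028,0.0076,0.5,0,0,0.5]]}}

```text
clock: 6.6
eef_pos: [583.1, -122.8, 88.4]
ee_rot: [[-0.003, 0.994, 0.11], [-0.001, 0.11, -0.994], [-1.0, -0.003, 0.0]]
contact_force: [-0.4, -0.0, -1.1]
opening: 0.5
```

Emit:
{"api": "step_arm", "payload": {"commands": [[0,0,0,0,0,0,0.5],[0,0,0,0,0,0,0.5]]}}

```text
clock: 6.77
eef_pos: [582.8, -122.5, 88.3]
ee_rot: [[-0.004, 0.994, 0.11], [-0.0, 0.11, -0.994], [-1.0, -0.004, -0.0]]
contact_force: [0.5, -0.3, -0.3]
opening: 0.499
```

```bash
python3 - <<'E'
from h import *
go(585,-123.5,90,6.2)
E
```

```text
t 6.7667 pos [ 582.8 -122.5   88.3] phi 6.3 F [ 0.5 -0.3 -0.3] open 0.499
move [-0.0017  0.0021  0.0012] rot [ 0.1 -0.   0.2] joints [ 45.  43. -49. 103.  40.  54. -15.]
```

Emit:
{"api": "step_arm", "payload": {"commands": [[-0.0017,0.002,0.001,0,0,0,1],[-0.0017,0.002,0.001,0,0,0,1],[-0.0017,0.002,0.001,0,0,0,1],[-0.0017,0.002,0.001,0,0,0,1],[-0.0017,0.002,0.001,0,0,0,1]], "newtons": 12}}

```text
clock: 7.18
eef_pos: [585.1, -123.4, 90.5]
ee_rot: [[-0.003, 0.994, 0.11], [-0.001, 0.11, -0.994], [-1.0, -0.004, 0.0]]
contact_force: [0.1, 0.5, 0.2]
opening: 0.187
```

Emit:
{"api": "step_arm", "payload": {"commands": [[0,0,0,0,0,0,1],[0,0,0,0,0,0,1],[0,0,0,0,0,0,1]]}}

```text
clock: 7.43
eef_pos: [584.3, -123.6, 90.5]
ee_rot: [[-0.005, 0.994, 0.109], [-0.001, 0.109, -0.994], [-1.0, -0.005, 0.001]]
contact_force: [-3.8, -1.2, 4.8]
opening: 0.113
```

```bash
python3 - <<'E'
from h import *
go(580.8,-83.7,90,6.2)
print(monitor.get_state()["opening"]*92)
E
```

```text
t 7.4333 pos [ 584.3 -123.6   90.5] phi 6.3 F [-3.8 -1.2  4.8] open 0.113
move [ 0.0005  0.0009 -0.04  ] rot [0.1 0.  0.3] joints [ 45.  43. -49. 102.  39.  54. -15.]
10.424050192641033
```

Emit:
{"api": "step_arm", "payload": {"commands": [[0,0,-0.008,0,0,0,1],[0,0,-0.018,0,0,0,1],[0,0,-0.028,0,0,0,1],[0,0,-0.036,0,0,0,1],[0,0,-0.043,0,0,0,1]]}}

```text
clock: 7.85
eef_pos: [580.1, -82.3, 90.6]
ee_rot: [[-0.004, 0.994, 0.11], [-0.005, 0.11, -0.994], [-1.0, -0.005, 0.005]]
contact_force: [2.5, -17.1, 0.4]
opening: 0.11
```

Emit:
{"api": "step_arm", "payload": {"commands": [[0,0,-0.002,0,0,0,1],[0,0,-0.002,0,0,0,1],[0,0,-0.002,0,0,0,1]]}}

```text
clock: 8.1
eef_pos: [580.2, -82.3, 90.6]
ee_rot: [[-0.004, 0.994, 0.109], [-0.009, 0.109, -0.994], [-1.0, -0.005, 0.009]]
contact_force: [-0.1, -7.7, 0.9]
opening: 0.111
```

```bash
python3 - <<'E'
from h import *
go(580.1,-83.8,90,6.2)
E
```

```text
t 8.1 pos [580.2 -82.3  90.6] phi 6.3 F [-0.1 -7.7  0.9] open 0.111
move [ 0.0006 -0.0002  0.0014] rot [0.1 0.5 0.3] joints [ 41.  42. -49. 104.  40.  53. -20.]
```

Emit:
{"api": "step_arm", "payload": {"commands": [[0,0,0.0014,0,0,0,0.8],[0,0,0.0014,0,0,0,0.7],[0,0,0.0014,0,0,0,0.5],[0,0,0.0014,0,0,0,0.5],[0,0,0.0014,0,0,0,0.5]]}}

```text
clock: 8.52
eef_pos: [580.3, -82.6, 90.6]
ee_rot: [[-0.004, 0.994, 0.11], [-0.008, 0.11, -0.994], [-1.0, -0.005, 0.008]]
contact_force: [-0.2, 0.6, -0.5]
opening: 0.42
```

Emit:
{"api": "step_arm", "payload": {"commands": [[-0.02,0,0,0,0,0,0.5],[-0.05,0,0,0,0,0,0.5],[-0.08,0.002,-0.01,0,0,0,0.5],[-0.1,0.006,-0.04,0,0,0,0.5],[-0.105,0.012,-0.08,0,0,0,0.5]]}}

```text
clock: 8.93
eef_pos: [586.3, -3.5, 198.4]
ee_rot: [[0.002, 0.995, 0.104], [-0.01, 0.104, -0.995], [-1.0, 0.0, 0.01]]
contact_force: [2.7, -0.6, 0.3]
opening: 0.498
```

Emit:
{"api": "step_arm", "payload": {"commands": [[0,0.006,-0.039,0,0,0,0.5],[0,0.012,-0.078,0,0,0,0.5],[0,0.018,-0.117,0,0,0,0.5],[0,0.023,-0.145,0,0,0,0.5],[0,0.023,-0.145,0,0,0,0.5]]}}

```text
clock: 9.35
eef_pos: [592.4, 153.0, 198.1]
ee_rot: [[0.003, 0.993, 0.114], [-0.004, 0.114, -0.993], [-1.0, 0.002, 0.004]]
contact_force: [-0.3, 0.2, -0.5]
opening: 0.497
```

```bash
python3 - <<'E'
from h import *
go(593,166.5,160,6.2)
T=cap("top");S=cap("scene")
g=lambda f:cv2.resize(f,(400,300),interpolation=cv2.INTER_CUBIC)
cv2.imwrite("pics/b4.png",np.vstack([np.hstack([g(T["frame"][210:270,365:445]),g(S["frame"][195:255,325:405])]),np.hstack([g(T["frame"][180:270,230:350]),g(S["frame"][165:285,220:380])])]))
E
```

```text
t 9.35 pos [592.4 153.  198.1] phi 6.6 F [-0.3  0.2 -0.5] open 0.497
move [ 0.038   0.0021 -0.0134] rot [ 0.4  0.2 -0.1] joints [ 22.  37. -55.  97.  33.  64. -36.]
```

View pics/b4.png

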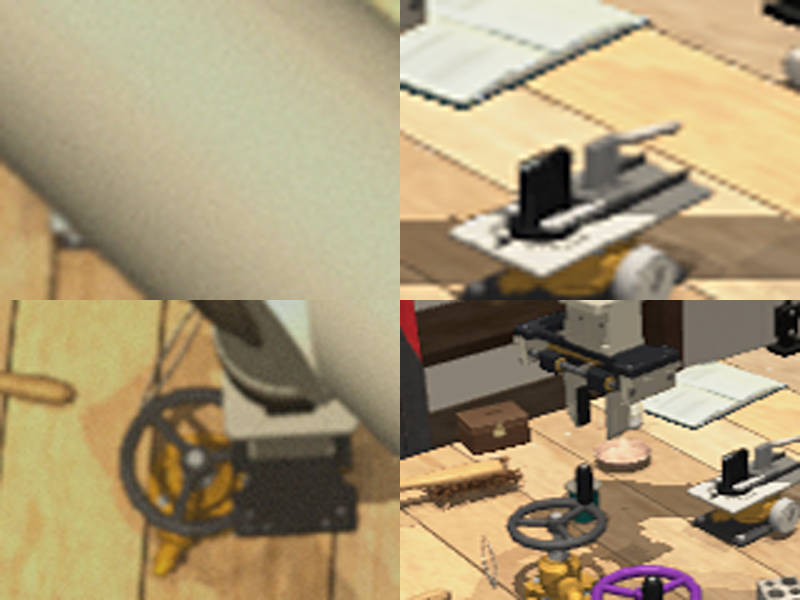

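The lock is home with its fork around the T-bar (upper right crop, bar at (545,185)). The gripper hangs near the handle (lower right, handle (584,480)).

Emit:
{"api": "step_arm", "payload": {"commands": [[0.005,0.002,-0.0134,0.4,0,0,0.4],[0.015,0.002,-0.0134,0.4,0,0,0.4],[0.025,0.002,-0.0134,0.4,0,0,0.4],[0.03,0.002,-0.0134,0.4,0,0,0.4],[0.03,0.002,-0.0134,0.4,0,0,0.4]]}}

```text
clock: 9.87
eef_pos: [593.1, 156.5, 164.5]
ee_rot: [[-0.002, 0.995, 0.099], [-0.011, 0.099, -0.995], [-1.0, -0.003, 0.011]]
contact_force: [-0.6, 0.4, -0.2]
opening: 0.599
```

```bash
python3 - <<'E'
from h import *
go(593,166.5,124,6.2)
E
```

```text
t 9.8667 pos [593.1 156.5 164.5] phi 5.7 F [-0.6  0.4 -0.2] open 0.599
move [ 0.0404  0.0011 -0.0104] rot [-0.5  0.6  0.2] joints [ 20.  39. -53.  98.  35.  62. -39.]
```

Emit:
{"api": "step_arm", "payload": {"commands": [[0,0.001,-0.0104,0,0.6,0,0.4],[0,0.001,-0.0104,0,0.6,0,0.4],[0.015,0.001,-0.0104,0,0.6,0,0.4],[0.03,0.001,-0.0104,0,0.6,0,0.4],[0.0404,0.001,-0.0104,0,0.6,0,0.4]]}}

```text
clock: 10.28
eef_pos: [592.3, 165.8, 121.8]
ee_rot: [[-0.005, 0.995, 0.099], [-0.001, 0.099, -0.995], [-1.0, -0.005, 0.001]]
contact_force: [-0.6, 0.4, 0.2]
opening: 0.598
```

Emit:
{"api": "step_arm", "payload": {"commands": [[0,0,0,0,0,0,0.4],[0,0,0,0,0,0,0.4]]}}

```text
clock: 10.45
eef_pos: [591.1, 165.1, 120.0]
ee_rot: [[-0.008, 0.995, 0.099], [-0.002, 0.099, -0.995], [-1.0, -0.008, 0.002]]
contact_force: [0.4, 0.1, -0.1]
opening: 0.598
```

```bash
python3 - <<'E'
from h import *
go(593,166.5,123,6.2)
E
```

```text
t 10.45 pos [591.1 165.1 120. ] phi 5.7 F [ 0.4  0.1 -0.1] open 0.598
move [-0.003   0.002  -0.0012] rot [-0.5  0.1  0.5] joints [ 18.  42. -51.  99.  38.  58. -41.]
```

Emit:
{"api": "step_arm", "payload": {"commands": [[-0.003,0.001,-0.001,0,0,0.5,1],[-0.003,0.001,-0.001,0,0,0.5,1],[-0.003,0.001,-0.001,0,0,0.5,1],[-0.003,0.001,-0.001,0,0,0.5,1],[-0.003,0.001,-0.001,0,0,0.5,1]], "newtons": 20}}

```text
clock: 10.87
eef_pos: [592.4, 166.3, 123.5]
ee_rot: [[0.002, 0.995, 0.099], [-0.001, 0.099, -0.995], [-1.0, 0.002, 0.002]]
contact_force: [0.6, -0.9, 1.2]
opening: 0.291
```

Emit:
{"api": "step_arm", "payload": {"commands": [[0,0,0,0,0,0,1],[0,0,0,0,0,0,1],[0,0,0,0,0,0,1]]}}

```text
clock: 11.12
eef_pos: [593.0, 166.2, 123.7]
ee_rot: [[0.003, 0.995, 0.099], [-0.001, 0.099, -0.995], [-1.0, 0.003, 0.002]]
contact_force: [2.6, -0.8, -0.7]
opening: 0.226
```

```bash
python3 - <<'E'
from h import *
go(593,166.5,123,6.2);print(monitor.get_state()["opening"]*92)
E
```

```text
t 11.1167 pos [593.  166.2 123.7] phi 5.7 F [ 2.6 -0.8 -0.7] open 0.226
move [ 0.0007  0.     -0.0003] rot [-0.5  0.1 -0.2] joints [ 18.  42. -51.  99.  38.  58. -42.]
20.83149900870424
```

```bash
cat >> h.py <<'E'
def arc(cx,cy,steps,z=123.5):
    "rows (mm in tool axes) carrying the grip round (cx,cy) by cumulative degrees in steps"
    s=monitor.get_state();R=np.array(s["ee_rot"]);p=np.array(s["eef_pos"]);r=p[:2]-[cx,cy];a0=np.arctan2(r[1],r[0])
    print("t",s["clock"],"pos",p.round(1),"angle",np.degrees(a0).round(1),"r",np.hypot(*r).round(1),"F",np.round(s["contact_force"],1),"open",round(s["opening"],3))
    for k in range(0,len(steps),5):
        for d in steps[k:k+5]:
            a=a0+np.radians(d);print(d,(R.T@(np.array([cx+50*np.cos(a),cy+50*np.sin(a),z])-p)).round(1))
        print()
E
python3 -c "
from h import *
arc(582,214.7,[-8,-24,-42,-60,-78])"
```

```text
t 11.1167 pos [593.  166.2 123.7] angle -77.2 r 49.7 F [ 2.6 -0.8 -0.7] open 0.226
-8 [ 0.2 -6.9  0.6]
-24 [  0.2 -20.7  -1.5]
-42 [  0.1 -34.8  -8.4]
-60 [  0.1 -46.  -19.2]
-78 [  0.  -53.4 -33. ]
```

Emit:
{"api": "step_arm", "payload": {"commands": [[0,-0.007,0.0006,0,0,0,1],[0,-0.0207,-0.0015,0,0,0,1],[0,-0.0348,-0.0084,0,0,0,1],[0,-0.046,-0.0192,0,0,0,1],[0,-0.0534,-0.033,0,0,0,1]]}}

```text
clock: 11.53
eef_pos: [536.7, 191.9, 123.7]
ee_rot: [[0.004, 0.995, 0.097], [-0.004, 0.097, -0.995], [-1.0, 0.004, 0.004]]
contact_force: [6.6, -2.3, -3.1]
opening: 0.222
```

```bash
python3 -c "
from h import *
arc(582,214.7,[0,12,-4,-12,-20,-28,-36,-44,-50])"
```

```text
t 11.5333 pos [536.7 191.9 123.7] angle -153.3 r 50.7 F [ 6.6 -2.3 -3.1] open 0.222
0 [ 0.2  0.7 -0.3]
12 [0.3 5.5 9. ]
-4 [ 0.2 -0.4 -3.6]
-12 [  0.2  -2.  -10.4]
-20 [  0.1  -2.7 -17.3]

-28 [  0.1  -2.3 -24.3]
-36 [  0.1  -1.  -31.1]
-44 [  0.1   1.3 -37.7]
-50 [  0.1   3.5 -42.4]
```

Emit:
{"api": "step_arm", "payload": {"commands": [[0,-0.0004,-0.0036,0,0,0,1],[0,-0.002,-0.0104,0,0,0,1],[0,-0.0027,-0.0173,0,0,0,1],[0,-0.0023,-0.0243,0,0,0,1],[0,-0.001,-0.0311,0,0,0,1]]}}

```text
clock: 11.95
eef_pos: [532.0, 223.1, 123.6]
ee_rot: [[0.003, 0.995, 0.096], [-0.004, 0.096, -0.995], [-1.0, 0.002, 0.005]]
contact_force: [-1.8, -2.9, 3.8]
opening: 0.223
```

```bash
python3 -c "
from h import *
arc(582,214.7,[-2,-4,-6,-8,-10,-12])"
```

```text
t 11.95 pos [532.  223.1 123.6] angle 170.5 r 50.7 F [-1.8 -2.9  3.8] open 0.223
-2 [ 0.1  1.1 -1.5]
-4 [ 0.1  1.7 -3.2]
-6 [ 0.1  2.3 -4.8]
-8 [ 0.1  2.9 -6.4]
-10 [ 0.1  3.6 -8. ]

-12 [ 0.1  4.4 -9.6]
```

Emit:
{"api": "step_arm", "payload": {"commands": [[0,0.0011,-0.0015,0,0,0,1],[0,0.0017,-0.0032,0,0,0,1],[0,0.0023,-0.0048,0,0,0,1],[0,0.0029,-0.0064,0,0,0,1],[0,0.0034,-0.0075,0,0,0,1]], "newtons": 30}}

```text
clock: 12.37
eef_pos: [534.2, 231.4, 123.6]
ee_rot: [[0.002, 0.995, 0.097], [-0.004, 0.097, -0.995], [-1.0, 0.001, 0.004]]
contact_force: [-3.9, -0.8, 5.2]
opening: 0.22
```

```bash
python3 -c "
from h import *
arc(582,214.7,[-2,-4,-6])"
```

```text
t 12.3667 pos [534.2 231.4 123.6] angle 160.7 r 50.6 F [-3.9 -0.8  5.2] open 0.22
-2 [ 0.1  1.3 -1.3]
-4 [ 0.1  2.1 -2.9]
-6 [ 0.1  3.  -4.4]
```

Emit:
{"api": "step_arm", "payload": {"commands": [[0,0.0011,-0.0013,0,0,0,1],[0,0.0021,-0.0029,0,0,0,1],[0,0.003,-0.0044,0,0,0,1]]}}

```text
clock: 12.62
eef_pos: [534.5, 232.0, 123.4]
ee_rot: [[-0.004, 0.995, 0.095], [-0.013, 0.095, -0.995], [-1.0, -0.005, 0.012]]
contact_force: [-14.7, -16.2, 21.7]
opening: 0.223
```

Emit:
{"api": "step_arm", "payload": {"commands": [[0,0,0,0,0,0,1],[0,0,0,0,0,0,1]]}}

```text
clock: 12.78
eef_pos: [534.3, 231.6, 123.6]
ee_rot: [[-0.004, 0.995, 0.095], [-0.013, 0.095, -0.995], [-1.0, -0.005, 0.013]]
contact_force: [-3.9, -3.7, 8.3]
opening: 0.223
```

```bash
python3 -c "
from h import *
arc(582,214.7,[-2,-4,-6])"
```

```text
t 12.7833 pos [534.3 231.6 123.6] angle 160.5 r 50.6 F [-3.9 -3.7  8.3] open 0.223
-2 [ 0.1  1.3 -1.3]
-4 [ 0.1  2.1 -2.9]
-6 [ 0.   3.  -4.4]
```

Hard stop found: the TCP halted at 160.5° round the hub with the force jumping, and the nozzle stands at about 161°. Next I open it two turns.

```bash
python3 -c "
from h import *
arc(581.3,214.9,[10,30,50,70,90])"
```

```text
t 12.7833 pos [534.3 231.6 123.6] angle 160.4 r 49.8 F [-3.9 -3.7  8.3] open 0.223
10 [ 0.2 -3.1  8.1]
30 [ 0.5 -4.6 25.4]
50 [ 0.7 -0.1 42.2]
70 [ 0.8  9.8 56.4]
90 [ 0.8 24.1 66.4]
```

Emit:
{"api": "step_arm", "payload": {"commands": [[0,-0.0031,0.0081,0,0.7,0,1],[0,-0.0046,0.0254,0,0.7,0,1],[0,-0.0001,0.0422,0,0.7,0,1],[0,0.0098,0.0564,0,0.7,0,1],[0,0.0241,0.0664,0,0.7,0,1]]}}

```text
clock: 13.2
eef_pos: [563.7, 167.8, 123.7]
ee_rot: [[-0.007, 0.995, 0.096], [0.0, 0.096, -0.995], [-1.0, -0.007, -0.001]]
contact_force: [-1.5, 6.5, -2.9]
opening: 0.223
```

```bash
python3 -c "
from h import *
arc(581.3,214.9,[20,40,60,80,100])"
```

```text
t 13.2 pos [563.7 167.8 123.7] angle -110.5 r 50.2 F [-1.5  6.5 -2.9] open 0.223
20 [ 0.1 16.8  4.6]
40 [-0.  34.1  3.4]
60 [-0.1 50.  -3.7]
80 [ -0.2  62.5 -15.7]
100 [ -0.2  70.1 -31.3]
```

Emit:
{"api": "step_arm", "payload": {"commands": [[0,0.0168,0.0046,0,0,0,1],[0,0.0341,0.0034,0,0,0,1],[0,0.05,-0.0037,0,0,0,1],[0,0.0625,-0.0157,0,0,0,1],[0,0.0701,-0.0313,0,0,0,1]]}}

```text
clock: 13.62
eef_pos: [630.9, 205.9, 123.5]
ee_rot: [[-0.008, 0.996, 0.094], [0.0, 0.094, -0.996], [-1.0, -0.008, -0.001]]
contact_force: [-10.7, -2.8, 11.9]
opening: 0.22
```

```bash
python3 -c "
from h import *
arc(581.3,214.9,[20,40,60,80,100])"
```

```text
t 13.6167 pos [630.9 205.9 123.5] angle -10.3 r 50.5 F [-10.7  -2.8  11.9] open 0.22
20 [  0.    1.3 -17.4]
40 [  0.1  -3.  -34.2]
60 [  0.2 -12.8 -48.6]
80 [  0.3 -26.9 -58.7]
100 [  0.5 -43.6 -63.4]
```

Emit:
{"api": "step_arm", "payload": {"commands": [[0,0.0013,-0.0174,0,0,0,1],[0,-0.003,-0.0342,0,0,0,1],[0,-0.0128,-0.0486,0,0,0,1],[0,-0.0269,-0.0587,0,0,0,1],[0,-0.0436,-0.0634,0,0,0,1]]}}

```text
clock: 14.03
eef_pos: [583.6, 264.9, 123.7]
ee_rot: [[-0.005, 0.996, 0.093], [0.001, 0.093, -0.996], [-1.0, -0.005, -0.001]]
contact_force: [4.0, -5.1, 0.4]
opening: 0.224
```

```bash
python3 -c "
from h import *
arc(581.3,214.9,[20,40,60,80,100])"
```

```text
t 14.0333 pos [583.6 264.9 123.7] angle 87.4 r 50.1 F [ 4.  -5.1  0.4] open 0.224
20 [  0.3 -17.4   0.7]
40 [  0.4 -33.5   7.2]
60 [  0.4 -46.3  18.9]
80 [  0.4 -54.5  34.2]
100 [  0.4 -56.9  51.4]
```

Emit:
{"api": "step_arm", "payload": {"commands": [[0,-0.0174,0.0007,0,0,0,1],[0,-0.0335,0.0072,0,0,0,1],[0,-0.0463,0.0189,0,0,0,1],[0,-0.0545,0.0342,0,0,0,1],[0,-0.0569,0.0514,0,0,0,1]]}}

```text
clock: 14.45
eef_pos: [531.4, 210.3, 123.8]
ee_rot: [[-0.003, 0.995, 0.096], [0.005, 0.096, -0.995], [-1.0, -0.002, -0.005]]
contact_force: [4.4, 5.1, -5.7]
opening: 0.221
```

```bash
python3 -c "
from h import *
arc(581.3,214.9,[20,40,60,80,100])"
```

```text
t 14.45 pos [531.4 210.3 123.8] angle -174.7 r 50.1 F [ 4.4  5.1 -5.7] open 0.221
20 [ 0.2  3.  17.1]
40 [ 0.1 11.6 32.2]
60 [-0.  24.9 43.4]
80 [-0.1 41.2 49.4]
100 [-0.1 58.6 49.5]
```

Emit:
{"api": "step_arm", "payload": {"commands": [[0,0.003,0.0171,0,0,0,1],[0,0.0116,0.0322,0,0,0,1],[0,0.0249,0.0434,0,0,0,1],[0,0.0412,0.0494,0,0,0,1],[0,0.0586,0.0495,0,0,0,1]]}}

```text
clock: 14.87
eef_pos: [595.1, 166.3, 123.6]
ee_rot: [[-0.003, 0.996, 0.095], [0.006, 0.095, -0.996], [-1.0, -0.002, -0.006]]
contact_force: [-5.4, 6.3, 3.6]
opening: 0.222
```

```bash
python3 -c "
from h import *
arc(581.3,214.9,[20,40,60,80,100])"
```

```text
t 14.8667 pos [595.1 166.3 123.6] angle -74.2 r 50.5 F [-5.4  6.3  3.6] open 0.222
20 [ 0.1 16.2 -6.6]
40 [  0.1  29.4 -17.8]
60 [  0.2  38.  -32.9]
80 [  0.3  40.9 -50. ]
100 [  0.4  37.7 -67.1]
```

Emit:
{"api": "step_arm", "payload": {"commands": [[0,0.0162,-0.0066,0,0,0,1],[0,0.0294,-0.0178,0,0,0,1],[0,0.038,-0.0329,0,0,0,1],[0,0.0409,-0.05,0,0,0,1],[0,0.0377,-0.0671,0,0,0,1]]}}

```text
clock: 15.28
eef_pos: [627.0, 235.8, 123.6]
ee_rot: [[-0.004, 0.996, 0.092], [0.004, 0.092, -0.996], [-1.0, -0.003, -0.004]]
contact_force: [-7.3, -7.9, 9.1]
opening: 0.222
```

```bash
python3 -c "
from h import *
arc(581.3,214.9,[20,40,60,80,100])"
```

```text
t 15.2833 pos [627.  235.8 123.6] angle 24.5 r 50.3 F [-7.3 -7.9  9.1] open 0.222
20 [  0.2  -8.8 -15.1]
40 [  0.2 -21.9 -26.4]
60 [  0.3 -38.2 -32.5]
80 [  0.4 -55.5 -32.8]
100 [  0.4 -71.9 -27. ]
```

Emit:
{"api": "step_arm", "payload": {"commands": [[0,-0.0088,-0.0151,0,0,0,1],[0,-0.0219,-0.0264,0,0,0,1],[0,-0.0382,-0.0325,0,0,0,1],[0,-0.0555,-0.0328,0,0,0,1],[0,-0.0719,-0.027,0,0,0,1]]}}

```text
clock: 15.7
eef_pos: [554.2, 257.0, 123.7]
ee_rot: [[-0.0, 0.996, 0.093], [0.006, 0.093, -0.996], [-1.0, 0.0, -0.006]]
contact_force: [5.9, -2.8, -2.6]
opening: 0.22
```

```bash
python3 -c "
from h import *
s=monitor.get_state();p=s['eef_pos'];a=np.degrees(np.arctan2(p[1]-214.9,p[0]-581.3));d=160.4-a
arc(581.3,214.9,[round(x*d,1) for x in(.35,.65,.85,1,1)])"
```

```text
t 15.7 pos [554.2 257.  123.7] angle 122.8 r 50.0 F [ 5.9 -2.8 -2.6] open 0.22
13.2 [ 0.2 -9.5  6.5]
24.4 [  0.1 -16.3  13.5]
32.0 [  0.1 -20.   19. ]
37.6 [  0.1 -22.3  23.3]
37.6 [  0.1 -22.3  23.3]
```

Emit:
{"api": "step_arm", "payload": {"commands": [[0,-0.0095,0.0065,0,0,0,1],[0,-0.0163,0.0135,0,0,0,1],[0,-0.02,0.019,0,0,0,1],[0,-0.0223,0.0233,0,0,0,1],[0,-0.0223,0.0233,0,0,0,1]]}}

```text
clock: 16.12
eef_pos: [534.0, 231.0, 123.6]
ee_rot: [[-0.001, 0.996, 0.092], [0.005, 0.092, -0.996], [-1.0, -0.0, -0.006]]
contact_force: [-1.4, -0.7, 2.6]
opening: 0.225
```

Emit:
{"api": "step_arm", "payload": {"commands": [[0,0,0,0,0,0,1],[0,0,0,0,0,0,1],[0,0,0,0,0,0,1]]}}

```text
clock: 16.37
eef_pos: [534.1, 230.9, 123.6]
ee_rot: [[-0.001, 0.996, 0.092], [0.005, 0.092, -0.996], [-1.0, -0.001, -0.005]]
contact_force: [-1.0, -0.5, 2.3]
opening: 0.22
```

```bash
python3 - <<'E'
from h import *
arc(581.3,214.9,[0,1,2])
T=cap("top");S=cap("scene")
g=lambda f:cv2.resize(f,(400,300),interpolation=cv2.INTER_CUBIC)
cv2.imwrite("pics/b5.png",np.vstack([np.hstack([g(T["frame"][210:270,365:445]),g(S["frame"][195:255,325:405])]),np.hstack([g(T["frame"][180:270,230:350]),g(S["frame"][165:285,220:380])])]))
E
```

```text
t 16.3667 pos [534.1 230.9 123.6] angle 161.2 r 49.9 F [-1.  -0.5  2.3] open 0.22
0 [ 0.1 -0.1 -0. ]
1 [ 0.1 -0.5  0.8]
2 [ 0.1 -0.8  1.6]
```

View pics/b5.png

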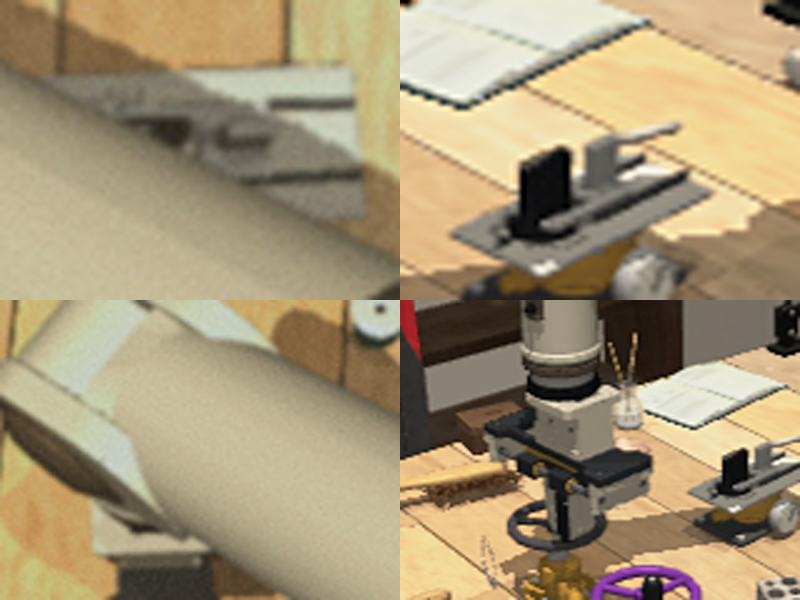

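The handle is gripped above the nozzle, and the lock is still home around the bar (upper right (545,190)). I'm handing in now.

```bash
python3 -c "
from h import *
print(np.abs(monitor.get_state()['qd']).max()); print(bot.hand_in())"
```

```text
0.11366459846530075
the job is handed in; nothing more can be done
None
```

I did all the steps in order and handed the job in at about 16.5 s of the 67 s allowed. The hand-in gives no verdict, so the results below are my own checks.

- **Knob:** turned about 50° counter-clockwise. The pointer line then measured 96.7° against 96° for the regulator's axis, about 0.01 rad off the mark. A first reading by eye gave 100.9°, about 0.09 rad off; the finer fit along the line replaced it.
- **Lock:** slid 41.5 mm until it hit its end stop with about 17 N. The pictures after that and at the end show the fork around the T-bar.
- **Wheel closed:** the wheel stopped with the handle at 160.5°, where the force jumped from about 6 N to 31 N. The nozzle, seen in the first picture, stands at about 161°.
- **Wheel opened:** two full turns counter-clockwise, ending at 161.2°. That is about 720.7° from the stop, or 12.58 rad against the target 12.57.
- **At hand-in:** the arm was at rest, gripping the 21 mm handle with a 30 N setting.

I measured the wheel angle from the gripper's position, so a slip of the handle in the pads would not show. I saw no sign of slip. I did not re-measure the bystanders at the end; no unexpected contact force showed on the way.

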